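# Set up a drip coffee filter on a mug

## Robot

A 6-joint arm with a two-finger parallel gripper is mounted at the origin on the work surface. World frame = base frame: x ahead of the robot, y to its left, z up, the work surface at z = 0. Lengths are in mm, angles in rad, forces in N, time in s.
With the tool pointing down it reaches from about 350 to 975 mm from the base axis. Payload 7.1 kg.
Tool frame: the origin (TCP) lies at the very end of the fingers, on their centre line; the grasp point (between the pads) lies tcp_to_grasp behind it (tcp_to_grasp is the distance from the TCP to the grasp point, in mm); z points along the fingers, x is the direction in which the jaws open and shut, and the axes are right-handed (so a half turn about z gives the same grasp; the last joint's range is limited). The gripper opens to 88 mm and grips with 3 to 60 N. Pads are 20 mm wide; open, the fingers measure 115 mm over their backs; the gripper's body (75 mm by 178 mm) begins 61 mm behind the grasp point.
Start: joints at [1.263, 0.423, 1.63, -0, 1.089, -0.019], TCP at [177.97, 599.109, 222.675] pointing down, gripper open.
Joint ranges: [-3, 3], [-0.9, 2.11], [0.09, 2.58], [-1.31, 4.45], [0.11, 2.69], [-2.54, 2.54]. Speed limits (rad/s): [2.39, 2.39, 3.01, 3.14, 3.14, 3.14].

## Interface

Orientations are given as a rotation vector (axis times angle).
In Python, from workcell import get_obs, get_image, close_job, recognise, mark_of, tcp_to_grasp gives the robot as it stands. The module is installed in compiled form; this text tells all that it offers.
- The arm moves only by the tool move_arm, never from a script. Its argument "motion" is a list of rows, each a list of 7 numbers: the shift along the world's x, y, z in mm, then the turn, a rotation vector about the world's x, y, z in rad, then the finger opening in mm, from 0 to 87.8. A call has 1 to 5 rows; each row is the pose to reach, as a shift and turn from the pose commanded when the call began; what a row does not reach only later rows make up. A row lasts 1/12 s, in which the tool goes at most 41.7 mm and 7.16 degrees, less where a joint would pass 70% of its speed; a pose out of reach is approached as far as the arm can. A call with a gripper value outside its range is refused whole. The fingers move at their own pace and stop on an object; the grip force is fixed at half the most. Time passes only in rows, so rows that repeat a pose let the fingers close. It gives the time, the measured TCP pose, the force and the opening at its end, in the units of the state.
- get_obs(): the state, without advancing time (a new reading comes with each control period).
- get_image(name): name is "scene" or "side" or "wrist"; returns a dict with "color" (420x560x3 uint8, red, green, blue), "mtx" (3x3 intrinsics, pixels), "camera_from_world" (4x4, takes a point from world to camera coordinates). Camera axes: x right, y up, looking along -z (the intrinsics and any distortion apply to the point x, -y, -z); pixel columns grow to the right and rows downward; lengths in mm; the calibration is good to about 2 mm. A picture is of the moment at which its call begins. There is no depth.
- close_job(): hands the job in, once; it reports no verdict.
Trained networks look in a picture, given as the dict that the camera call returned (one of the last four; its "shot" number tells which), for a name from the list of things; names that differ only in an ending like _2 or _b are one class to them, and where a whole thing is asked for, a point or a joint stands for the part that bears it (a point fixed in the world has none). Each returns a list of dicts, best first, with "p" (0 to 1); they miss things now and then, are a little off and sometimes report something else, mostly with a low value. They report only what shows in the picture. A call takes as long as a camera call. They do not tell look-alikes from the thing itself.
- recognise(picture, label): "bbox" ([centre column, centre row, width, height] in pixels, round what is visible of it).
- mark_of(picture, label): "location" ([row, column] in pixels: a listed point, or the origin of a listed thing).
The state is a dict: "t": time; "qpos": joint angles; "qvel": joint speeds; "joint_torque": joint torques, N m; "ee_pos": TCP position; "orientation": TCP orientation; "ft_force": force on the tool from outside, world axes, zero at the start; "moment": the same for the moment, N m; "width": finger opening in mm.
Only numpy, scipy, OpenCV 4.12 (cv2) and the standard library are available. Lean on these libraries where they do the work, as an engineer would, in place of code of your own. Each camera call takes 0.05 s, during which the arm holds its last target. There are 200 camera calls.

## Task

Set up a cup of drip coffee: stand the mug upright in the middle of the round drip saucer, then seat the filter on the mug, then lower the press into the filter's chamber until it stands on its floor, and last put the lid on the filter, each flat and fully home. Do it in that order, one piece at a time, letting go of each before taking the next, and do not shove or tip the sugar jar, the salt shaker or the timer standing among them.

Things in the scene. Friction and masses are not known exactly. Their poses are not given: they have to be found in the camera images.
- saucer: Round drip saucer, the target, fixed to the bench: dark flat floor 4 mm thick with a bright steel rim, 110 mm across, rim top 7 mm above the bench, flat inside the rim about 94 mm across. Origin: centre of its underside, on the bench; z up.
- mug: Open steel mug, upright, alone on the bench (not the upturned mugs in the side trays): outside diameter 66 mm, height 72, wall 3 (inside diameter 60). Bow handle on its own +y side, reaching 61 mm from the axis: grip across its x. About 160 g. Origin: centre of the underside, z up. Standing in the saucer, its origin is 4 mm above the saucer's.
- filter: Steel drip filter, upright, 110 g: bottom plug 51 mm diameter x 7 high, flat brim 84 across (z 7-10), open chamber 56 outside, 51 inside, floor at z 13, rim at z 52 mm. Grip the chamber. Seated: plug in the mug's mouth (4.5 mm play all round), brim on the mug's rim, origin 65 mm above the mug's. Origin: centre of the underside, z up.
- press: Filter press, upright, 60 g: steel disc 42 mm diameter x 4, thin stem 8 mm diameter, black round knob 16 mm diameter from z 44 to the top at 62 mm. Lift by the knob. In the filter (4.5 mm play all round) the disc lies on the chamber floor, origin 13 mm above the filter's, knob 5 to 23 mm above the chamber rim. Origin: centre of the disc's underside, z up.
- lid: Steel top-hat lid, open side down, 70 g: shoulder 71 mm across, skirt 10 mm high below it (66 inside), round crown 46 mm diameter from z 13 to the top at 43. Grip the crown. Hollow, clears the press knob. On the filter the skirt surrounds the chamber (5 mm play), the shoulder lies on its rim, origin 42 mm above the filter's. Origin: centre of the skirt's lower edge, z up.
- sugar_jar: Bystander: white sugar jar with a wooden cap, 42 mm across, 44 mm high; loose. Origin: centre of its underside; z up.
- salt_shaker: Bystander: glass salt shaker with a dark metal cap, 38 mm across the foot, 54 mm high; loose. Origin: centre of its underside; z up.
- timer: Bystander: white kitchen timer, a 34 mm cube with a small grey dial on top, 48 mm high in all; loose. Origin: centre of its underside; z up.
There are look-alikes about, which are no part of the job. What is shaped like the press but red or yellow is not meant.

How it is judged (in metres and radians):
On the way, in this order (a step that is already met when the one before it is completed fails the run):
1. the mug stands upright in the middle of the saucer, let go (horizontal distance between mug and saucer below 0.012 m and z of mug in the frame of saucer between 0.0015 and 0.0065 m and angle between mug's own z axis and vertical below 0.08 rad and contact force between mug and the fingers below 0.1 N), for 0.2 s.
2. the filter is seated flat on the mug, let go (horizontal distance between mug and saucer below 0.012 m and z of mug in the frame of saucer between 0.0015 and 0.0065 m and angle between each of mug, filter's own z axis and vertical below 0.08 rad and horizontal distance between filter and mug below 0.008 m and z of filter in the frame of mug between 0.0625 and 0.0675 m and contact force between filter and the fingers below 0.1 N), for 0.2 s.
3. the press stands on the floor of the filter's chamber, let go (horizontal distance between mug and saucer below 0.012 m and z of mug in the frame of saucer between 0.0015 and 0.0065 m and angle between each of mug, filter's own z axis and vertical below 0.08 rad and horizontal distance between filter and mug below 0.008 m and z of filter in the frame of mug between 0.0625 and 0.0675 m and horizontal distance between press and filter below 0.008 m and z of press in the frame of filter between 0.0105 and 0.0155 m and angle between press's own z axis and vertical below 0.12 rad and contact force between press and the fingers below 0.1 N), for 0.2 s.
4. the lid lies flat on the filter's rim, let go (horizontal distance between mug and saucer below 0.012 m and z of mug in the frame of saucer between 0.0015 and 0.0065 m and angle between each of mug, filter, lid's own z axis and vertical below 0.08 rad and horizontal distance between filter and mug below 0.008 m and z of filter in the frame of mug between 0.0625 and 0.0675 m and horizontal distance between press and filter below 0.008 m and z of press in the frame of filter between 0.0105 and 0.0155 m and angle between press's own z axis and vertical below 0.12 rad and horizontal distance between lid and filter below 0.009 m and z of lid in the frame of filter between 0.0395 and 0.0445 m and contact force between lid and the fingers below 0.1 N), for 0.2 s.
At the end, for the whole second after the job is handed in: Mug upright on the saucer floor within 12 mm of its centre; filter brim flat on the mug rim, press disc on the chamber floor, lid shoulder flat on the chamber rim, each within 2.5 mm of seated height and 8 mm (lid 9) of the axis below; tilts under 4.5 deg (press 7); all released, at rest (all of step 4 and linear speed of each of mug, filter, press, lid below 0.02 m/s and contact force between each of mug, filter, press and the fingers below 0.1 N); the robot touches nothing.
It fails at once if the sugar jar, the salt shaker or the timer is shifted more than 25 mm or tipped more than 30 degrees (distance of any of sugar_jar, salt_shaker, timer from where it was at the start of the episode above 0.025 m or angle between any of sugar_jar, salt_shaker, timer's own z axis and vertical above 0.52 rad).
It also fails if it takes over 128 s, if anything falls off the work surface, if the arm or the gripper's body presses on something with over 40 N, if the wrist force passes 120 N, or if a joint passes its speed limit or range.

## Working session

There is one attempt and no reset: what is moved stays moved. The work goes in short steps, Python scripts to look and compute and a tool call to move; the robot and the scene stay as the last step left them, time stands still between calls to the robot, and variables do not carry over. Pictures are saved under pics/ and viewed, about 12 in all and at most 16, crops included, and the job is handed in when it is done.

Besides the shell and the picture viewer there is one more tool, called after ">>>" by a JSON object that holds its "method" and its "body", one argument or row to a line. move_arm: Moves the arm, as the interface text tells. Its arguments: {"type":"object","properties":{"motion":{"type":"array"}},"required":["motion"]}

```bash
mkdir -p pics
cat > h.py <<'E'
import numpy as np, cv2
from workcell import *
def ray(im,u,v):
    K=np.array(im["mtx"]);T=np.array(im["camera_from_world"]);R=T[:3,:3];t=T[:3,3]
    d=np.linalg.inv(K)@[u,v,1.]; d=R.T@(d*[1,-1,-1]); return -R.T@t,d
def at_z(im,u,v,z):
    c,d=ray(im,u,v); return c+d*(z-c[2])/d[2]
def proj(im,p):
    K=np.array(im["mtx"]);T=np.array(im["camera_from_world"]);q=T[:3,:3]@np.array(p)+T[:3,3]
    q=K@(q*[1,-1,-1]); return q[:2]/q[2]
def save(im,name,crop=None,s=1):
    a=np.array(im["color"])[:,:,::-1]
    if crop: a=a[crop[1]:crop[3],crop[0]:crop[2]]
    cv2.imwrite("pics/"+name,cv2.resize(a,None,fx=s,fy=s,interpolation=cv2.INTER_CUBIC))
def tri(rs):
    A=np.zeros((3,3));b=np.zeros(3)
    for c,d in rs:
        d=d/np.linalg.norm(d);P=np.eye(3)-np.outer(d,d);A+=P;b+=P@c
    return np.linalg.solve(A,b)
E
python3 - <<'E'
from h import *
o=get_obs();print(o["t"],o["ee_pos"],o["orientation"],o["width"],tcp_to_grasp)
for n in["scene","side"]:
    im=get_image(n);save(im,n+"0.png",s=1.4)
    print(n,[k for k in im],ray(im,280,210))
    for l in["saucer","mug","filter","press","lid","sugar_jar","salt_shaker","timer"]:
        for r in mark_of(im,l)[:4]:
            v,u=r["location"];print(l,round(r["p"],2),round(u),round(v),at_z(im,u,v,0).round())
E
```

```text
0.0 [177.82619968 598.58387864 221.89879183] [ 2.51729860e+00  1.87806218e+00 -1.94563284e-03] 88.03203654318517 18.700000000000003
scene ['color', 'mtx', 'camera_from_world', 'shot'] (array([966.68192678, 585.98059431, 845.50920281]), array([-0.36650852, -0.5479217 , -0.75203122]))
saucer 0.64 265 138 [ 451. -247.    0.]
mug 0.76 396 284 [477. 254.   0.]
filter 0.83 307 204 [496. -11.  -0.]
press 0.79 279 286 [666. 128.   0.]
press 0.75 233 261 [708.  27.   0.]
press 0.66 316 266 [579. 132.   0.]
lid 0.69 218 190 [ 634. -160.    0.]
lid 0.35 267 135 [ 442. -252.    0.]
sugar_jar 0.8 265 230 [612.  -2.   0.]
salt_shaker 0.97 364 238 [455. 133.   0.]
timer 0.91 293 167 [ 454. -123.    0.]
side ['color', 'mtx', 'camera_from_world', 'shot'] (array([ 227.72431481, -535.71614911,  479.16005423]), array([ 0.4449584 ,  0.68754977, -0.57397559]))
saucer 0.68 304 339 [ 453. -241.    0.]
mug 0.62 180 182 [477. 260.   0.]
filter 0.6 247 239 [498.  -5.   0.]
press 0.77 325 195 [708.  31.   0.]
press 0.68 279 184 [652. 121.   0.]
press 0.59 250 188 [592. 146.   0.]
lid 0.81 359 252 [ 641. -147.   -0.]
lid 0.38 261 289 [ 454. -126.    0.]
sugar_jar 0.71 296 218 [608.  -3.   0.]
salt_shaker 0.86 195 213 [454. 129.  -0.]
salt_shaker 0.41 179 183 [472. 257.   0.]
timer 0.91 265 289 [ 459. -130.   -0.]
```

View pics/scene0.png

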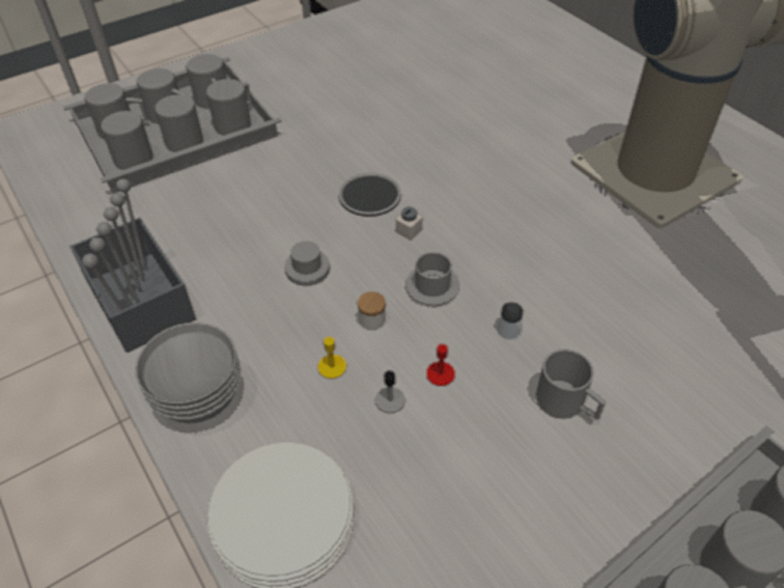

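View pics/side0.png

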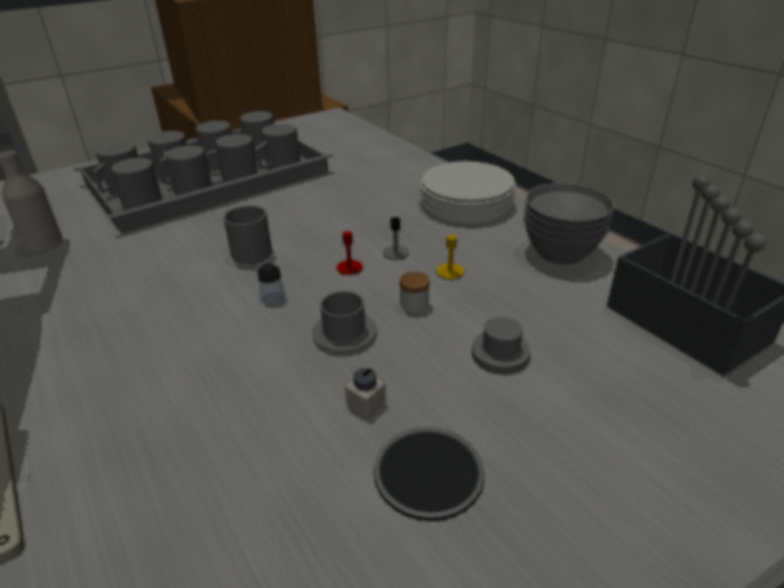

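The scene shows three press-like pieces: red at (314,262), yellow at (237,255) and black-knobbed steel at (279,280), in native pixels. The black-knobbed one is meant, and I'll confirm it in a crop before I reach for it. The lone upright mug is at (403,275), the filter (cup with brim) at (309,198), the lid at (219,188) and the saucer at (265,138). I'm moving above the mug first to look with the wrist camera.

>>> {"method": "move_arm", "body": {
  "motion": [
    [27, -31, 0, 0, 0, 0, 87],
    [54, -62, 0, 0, 0, 0, 87],
    [81, -93, 0, 0, 0, 0, 87],
    [108, -124, 0, 0, 0, 0, 87],
    [135, -154, 0, 0, 0, 0, 87]
  ]
}}

```text
t: 1.32
ee_pos: [313.7, 443.5, 222.8]
orientation: [2.517, 1.879, 0.0]
ft_force: [0.1, 0.3, 0.4]
width: 86.8
```

>>> {"method": "move_arm", "body": {
  "motion": [
    [27, -31, 0, 0, 0, 0, 87],
    [54, -62, 0, 0, 0, 0, 87],
    [81, -93, 0, 0, 0, 0, 87],
    [108, -124, 0, 0, 0, 0, 87],
    [135, -154, 0, 0, 0, 0, 87]
  ]
}}

```text
t: 1.73
ee_pos: [449.0, 289.3, 222.9]
orientation: [2.518, 1.879, 0.001]
ft_force: [0.6, 0.5, -0.2]
width: 87.0
```

>>> {"method": "move_arm", "body": {
  "motion": [
    [29, -34, 20, 0, 0, 0, 87],
    [29, -34, 30, 0, 0, 0, 87],
    [29, -34, 30, 0, 0, 0, 87]
  ]
}}

```text
t: 1.98
ee_pos: [479.9, 255.8, 255.1]
orientation: [2.521, 1.873, 0.007]
ft_force: [0.7, 0.6, -0.4]
width: 87.1
```

Run:
```python
from h import *
o=get_obs();print(o["t"],o["ee_pos"],o["orientation"])
im=get_image("wrist");save(im,"w1.png",s=1.4);print(ray(im,280,210))
for l in["mug","press","salt_shaker"]:
    for r in mark_of(im,l)[:3]:
        v,u=r["location"];print(l,round(r["p"],2),round(u),round(v),at_z(im,u,v,0).round())
```

```text
1.9833 [479.90809957 255.79452304 255.10107468] [2.52083852 1.87308543 0.00699092]
(array([399.68799062, 279.49062548, 417.07542104]), array([ 0.29238215, -0.08064868, -0.95290723]))
mug 0.75 282 166 [476. 262.   0.]
mug 0.47 88 242 [497.  -2.   0.]
press 0.85 214 272 [584. 137.   0.]
press 0.8 231 325 [667. 132.   0.]
salt_shaker 0.74 174 182 [456. 131.   0.]
```

View pics/w1.png

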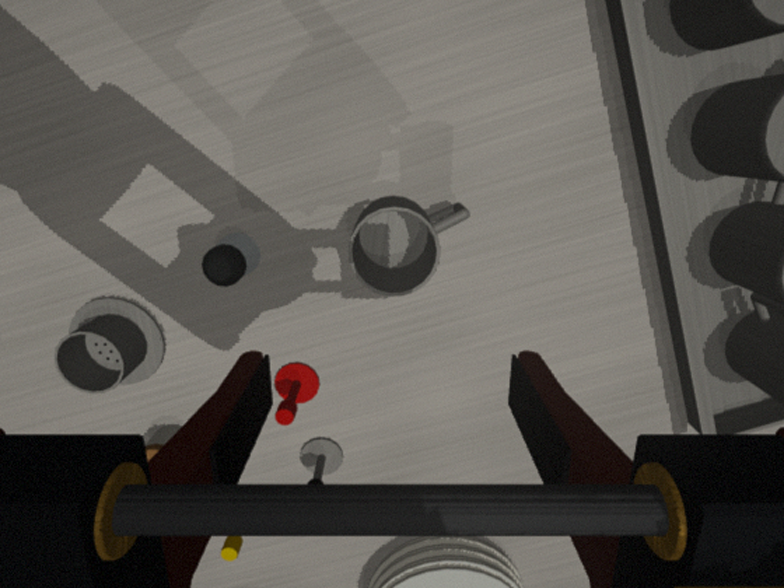

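The wrist view shows the mug's rim centred at (282,178) in native pixels with its handle toward (330,151), the filter at (65,258), and the press's disc at (229,325).

Run:
```python
from h import *
im=get_image("wrist")
f=lambda n,u,v,z:print(n,at_z(im,u/1.4,v/1.4,z).round(1))
f("mug rim",395.5,250,72);f("handle tip",466,210,36);f("filter rim",90,361,52);f("press disc",321,455,4)
# projected check of rim circle vs image edges
m=at_z(im,395.5/1.4,250/1.4,72)
for a in range(0,360,90): print((proj(im,m+33*np.array([np.cos(np.radians(a)),np.sin(np.radians(a)),0]))*1.4).round())
s=get_image("scene");print("handle scene",at_z(s,598/1.4,407/1.4,36),"rim",at_z(s,566/1.4,372/1.4,72))
save(s,"crop_press.png",(210,220,350,310),5)
```

```text
mug rim [469.  263.7  72. ]
handle tip [462.1 322.1  36. ]
filter rim [490.6   2.1  52. ]
press disc [657.2 134.    4. ]
[408. 293.]
[441. 237.]
[382. 205.]
[351. 263.]
handle scene [462.8572926 311.2611995  36.       ] rim [481.10213527 261.84623288  72.        ]
```

View pics/crop_press.png

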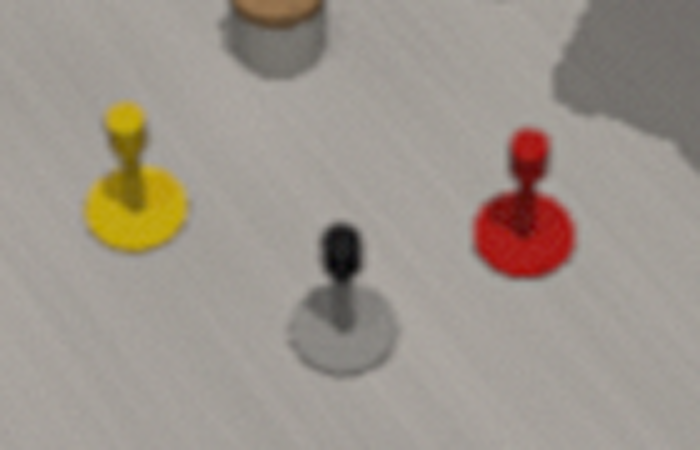

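The crop confirms the black-knobbed steel press in the middle; yellow (left) and red (right) are decoys. Now I turn the jaws across the handle and look again.

>>> {"method": "move_arm", "body": {
  "motion": [
    [-2, 2, 0, 0, 0, -0.12, 87],
    [-4, 4, 0, 0, 0, -0.24, 87],
    [-5, 6, -10, 0, 0, -0.36, 87],
    [-5, 6, -20, 0, 0, -0.48, 87],
    [-5, 6, -30, 0, 0, -0.6, 87]
  ]
}}

```text
t: 2.7
ee_pos: [471.0, 264.1, 221.8]
orientation: [2.963, 1.045, -0.001]
ft_force: [0.7, 0.0, 0.3]
width: 86.9
```

>>> {"method": "move_arm", "body": {
  "motion": [
    [0, 0, 0, 0, 0, -0.12, 87],
    [0, 0, -10, 0, 0, -0.24, 87],
    [0, 0, -20, 0, 0, -0.36, 87],
    [0, 0, -30, 0, 0, -0.465, 87],
    [0, 0, -30, 0, 0, -0.465, 87]
  ]
}}

```text
t: 3.12
ee_pos: [470.0, 263.2, 190.4]
orientation: [3.122, 0.337, -0.006]
ft_force: [0.5, -0.3, -0.1]
width: 87.1
```

Run:
```python
from h import *
o=get_obs();print(o["t"],o["ee_pos"],o["orientation"])
im=get_image("wrist");save(im,"w2.png",s=1.4);print(ray(im,280,210)[0], (proj(im,[475,262,72])*1.4).round())
for r in mark_of(im,"mug")[:2]:
    v,u=r["location"];print(round(r["p"],2),round(u*1.4),round(v*1.4),at_z(im,u,v,0).round())
```

```text
3.1167 [469.97220194 263.23625774 190.37173207] [ 3.12197483  0.33682876 -0.00610175]
[453.3548592  345.19983278 352.58261105] [398. 289.]
0.78 401 264 [478. 260.   0.]
```

View pics/w2.png

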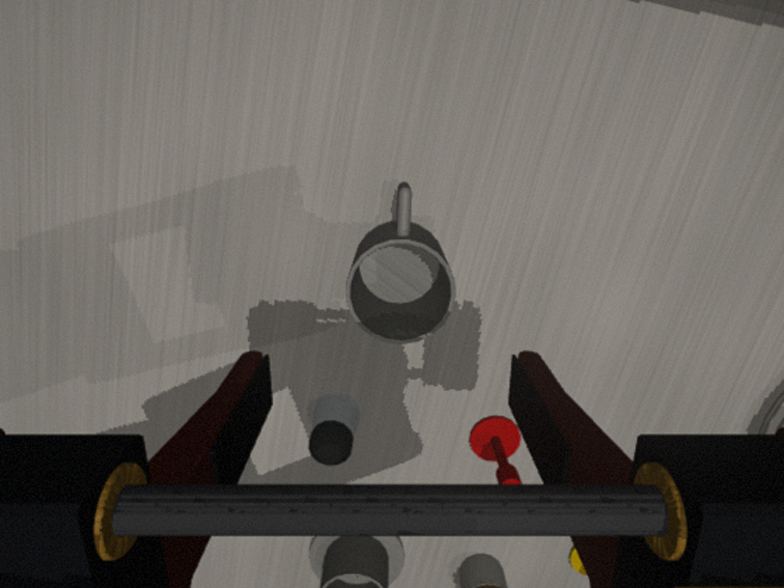

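The handle (403,208) lines up with the image's vertical axis and the rim is centred at (401,290), so the mug is at about (477,262). Lowering and gripping it.

>>> {"method": "move_arm", "body": {
  "motion": [
    [5, -1, -40, 0, 0, 0, 87],
    [5, -1, -80, 0, 0, 0, 87],
    [5, -1, -120, 0, 0, 0, 87],
    [5, -1, -150, 0, 0, 0, 87],
    [5, -1, -168, 0, 0, 0, 87]
  ]
}}

```text
t: 3.63
ee_pos: [475.5, 261.8, 22.0]
orientation: [3.121, 0.346, -0.005]
ft_force: [0.1, 0.5, 0.8]
width: 86.7
```

>>> {"method": "move_arm", "body": {
  "motion": [
    [0, 0, 0, 0, 0, 0, 60],
    [0, 0, 0, 0, 0, 0, 60],
    [0, 0, 0, 0, 0, 0, 60],
    [0, 0, 0, 0, 0, 0, 60],
    [0, 0, 0, 0, 0, 0, 60]
  ]
}}

```text
t: 4.05
ee_pos: [478.0, 262.8, 26.4]
orientation: [-3.122, -0.341, -0.004]
ft_force: [-0.0, 0.5, 3.5]
width: 64.4
```

>>> {"method": "move_arm", "body": {
  "motion": [
    [0, 0, 0, 0, 0, 0, 60],
    [0, 0, 0, 0, 0, 0, 60],
    [0, 0, 0, 0, 0, 0, 60]
  ]
}}

```text
t: 4.3
ee_pos: [478.0, 262.8, 26.4]
orientation: [-3.122, -0.341, -0.004]
ft_force: [-2.1, 0.8, 7.7]
width: 64.2
```

>>> {"method": "move_arm", "body": {
  "motion": [
    [0, 0, 30, 0, 0, 0, 60],
    [0, 0, 70, 0, 0, 0, 60],
    [0, 0, 110, 0, 0, 0, 60],
    [-3, -30, 130, 0, 0, 0, 60],
    [-6, -68, 130, 0, 0, 0, 60]
  ]
}}

```text
t: 4.72
ee_pos: [474.7, 196.4, 160.3]
orientation: [-3.119, -0.345, -0.017]
ft_force: [1.0, 0.3, -1.5]
width: 64.3
```

>>> {"method": "move_arm", "body": {
  "motion": [
    [-2, -40, 0, 0, 0, 0, 60],
    [-4, -80, 0, 0, 0, 0, 60],
    [-6, -120, 0, 0, 0, 0, 60],
    [-8, -160, 0, 0, 0, 0, 60],
    [-10, -200, 0, 0, 0, 0, 60]
  ]
}}

```text
t: 5.13
ee_pos: [460.6, -7.6, 155.5]
orientation: [3.123, 0.341, 0.002]
ft_force: [1.2, -0.6, -1.8]
width: 64.6
```

>>> {"method": "move_arm", "body": {
  "motion": [
    [-2, -40, 0, 0, 0, 0, 60],
    [-4, -80, 0, 0, 0, 0, 60],
    [-6, -120, 0, 0, 0, 0, 60],
    [-8, -160, 0, 0, 0, 0, 60],
    [-10, -200, 0, 0, 0, 0, 60]
  ]
}}

```text
t: 5.55
ee_pos: [450.5, -208.0, 155.5]
orientation: [3.122, 0.34, 0.002]
ft_force: [1.6, -0.1, -1.8]
width: 64.4
```

>>> {"method": "move_arm", "body": {
  "motion": [
    [0, -40, 0, 0, 0, 0, 60],
    [0, -80, 0, 0, 0, 0, 60],
    [0, -100, 0, 0, 0, 0, 60],
    [0, -100, 0, 0, 0, 0, 60],
    [0, -100, 0, 0, 0, 0, 60]
  ]
}}

```text
t: 5.97
ee_pos: [450.6, -306.7, 155.0]
orientation: [3.123, 0.337, 0.001]
ft_force: [0.2, 0.5, -0.3]
width: 64.3
```

Run:
```python
from h import *
o=get_obs();print(o["t"],o["ee_pos"],o["orientation"],o["width"],o["ft_force"])
im=get_image("wrist");save(im,"w3.png",s=1.4);print(ray(im,280,210)[0], (proj(im,[452,-244,7])*1.4).round())
for n,l in((im,"saucer"),(im,"mug")):
  for r in mark_of(n,l)[:2]:
    v,u=r["location"];print(l,round(r["p"],2),round(u*1.4),round(v*1.4),at_z(n,u,v,0).round())
  for r in recognise(n,l)[:1]: print((np.array(r["bbox"])*1.4).round())
```

```text
5.9667 [ 450.5714591  -306.73683961  154.96029639] [3.12341090e+00 3.36555281e-01 5.77637832e-04] 64.30330709365278 [ 0.19699359  0.53867241 -0.2610049 ]
[ 433.33552039 -225.0677588   317.25279243] [413. 177.]
saucer 0.88 427 168 [ 459. -238.    0.]
[426. 169. 172. 188.]
mug 0.9 394 353 [ 466. -365.    0.]
[391. 386. 234. 340.]
```

View pics/w3.png

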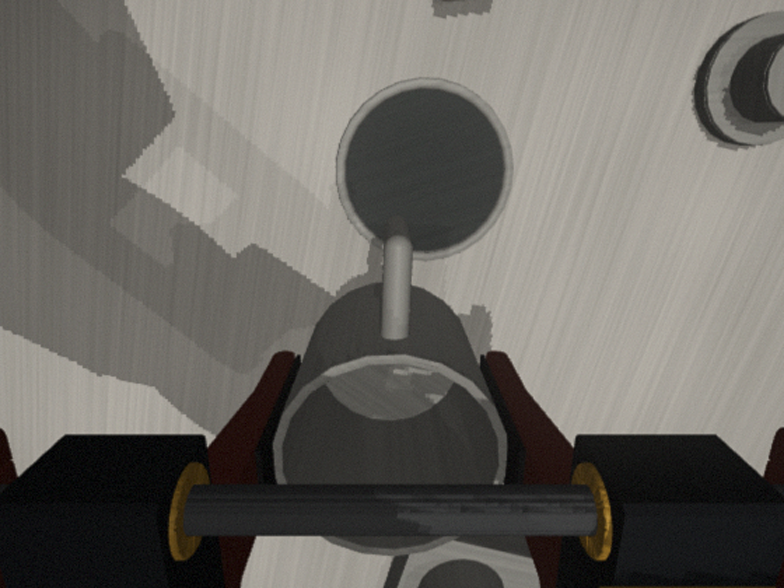

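The wrist view shows the saucer's rim centred at (426,169), 1.4x pixels, with the mug held squarely between the fingers.

Run:
```python
from h import *
im=get_image("wrist")
print("saucer",at_z(im,426/1.4,169/1.4,6.5))
print("held mug rim (TCP 450.6,-306.7)",at_z(im,391/1.4,454/1.4,155+46),"mark",at_z(im,394/1.4,353/1.4,129))
for n in("scene","side"):
    s=get_image(n);b=recognise(s,"saucer")[0]["bbox"];print(n,at_z(s,b[0],b[1],5), "tcp")
```

```text
saucer [ 458.52602527 -235.76388457    6.5       ]
held mug rim (TCP 450.6,-306.7) [ 451.52573435 -303.637766    201.        ] mark [ 453.30278915 -305.58058015  129.        ]
scene [ 456.84999613 -234.40220383    5.        ] tcp
side [ 451.50068063 -250.69484129    5.        ] tcp
```

>>> {"method": "move_arm", "body": {
  "motion": [
    [3, 34, 0, 0, 0, 0, 60],
    [6, 68, 0, 0, 0, 0, 60],
    [6, 68, -40, 0, 0, 0, 60],
    [6, 68, -70, 0, 0, 0, 60],
    [6, 68, -100, 0, 0, 0, 60]
  ]
}}

```text
t: 6.88
ee_pos: [457.5, -237.2, 54.1]
orientation: [3.122, 0.343, 0.002]
ft_force: [0.6, -0.4, -1.0]
width: 64.5
```

>>> {"method": "move_arm", "body": {
  "motion": [
    [0, 0, 0, 0, 0, 0, 60],
    [0, 0, 0, 0, 0, 0, 60]
  ]
}}

```text
t: 7.05
ee_pos: [456.0, -237.2, 53.8]
orientation: [-3.121, -0.34, 0.005]
ft_force: [0.4, 0.5, -1.2]
width: 64.1
```

Run:
```python
from h import *
o=get_obs();print(o["t"],o["ee_pos"],o["width"],o["ft_force"])
A=[]
for n in("scene","side"):
    im=get_image(n);p=proj(im,[457,-238,20]);x,y=int(p[0]),int(p[1])
    a=np.array(im["color"])[y-45:y+45,x-60:x+60,::-1];A.append(cv2.resize(a,None,fx=6.4,fy=5,interpolation=cv2.INTER_CUBIC)[:, :]);print(n,x,y)
    A[-1]=cv2.resize(a,(480,360),interpolation=cv2.INTER_CUBIC)
cv2.imwrite("pics/p1.png",cv2.resize(np.hstack(A),(800,300)))
```

```text
7.05 [ 456.04401184 -237.21478094   53.7933641 ] 64.14579492811392 [ 0.4438058   0.52783618 -1.17591099]
scene 264 134
side 304 326
```

View pics/p1.png

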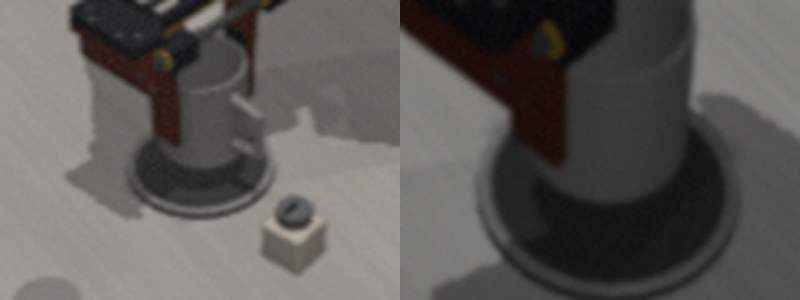

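Both crops show the mug hanging about 27 mm above the saucer's middle, so I lower it and let go.

>>> {"method": "move_arm", "body": {
  "motion": [
    [0, 0, -10, 0, 0, 0, 60],
    [0, 0, -18, 0, 0, 0, 60],
    [0, 0, -24, 0, 0, 0, 60],
    [0, 0, -26, 0, 0, 0, 60],
    [0, 0, -26, 0, 0, 0, 60]
  ]
}}

```text
t: 7.57
ee_pos: [457.1, -238.4, 29.8]
orientation: [3.123, 0.339, 0.001]
ft_force: [-4.6, 0.7, 15.4]
width: 64.5
```

>>> {"method": "move_arm", "body": {
  "motion": [
    [0, 0, 0, 0, 0, 0, 70],
    [0, 0, 0, 0, 0, 0, 87],
    [0, 0, 0, 0, 0, 0, 87],
    [0, 0, 0, 0, 0, 0, 87],
    [0, 0, 0, 0, 0, 0, 87]
  ]
}}

```text
t: 7.98
ee_pos: [456.9, -237.9, 28.5]
orientation: [-3.123, -0.34, 0.0]
ft_force: [-0.5, -0.1, 0.1]
width: 86.6
```

>>> {"method": "move_arm", "body": {
  "motion": [
    [0, 0, 20, 0, 0, 0, 87],
    [0, 0, 60, 0, 0, 0, 87],
    [0, 0, 100, 0, 0, 0, 87],
    [0, 0, 140, 0, 0, 0, 87],
    [0, 0, 170, 0, 0, 0, 87]
  ]
}}

```text
t: 8.4
ee_pos: [457.5, -238.1, 201.6]
orientation: [3.122, 0.34, 0.003]
ft_force: [0.5, -0.1, 0.2]
width: 86.9
```

Run:
```python
from h import *
o=get_obs();print(o["t"],o["ee_pos"],o["orientation"],o["width"],o["ft_force"])
im=get_image("wrist");save(im,"w4.png",s=1.4)
print((proj(im,[457,-238,7])*1.4).round(),(proj(im,[457,-238,76])*1.4).round())
```

```text
8.4 [ 457.49319964 -238.11303501  201.61270155] [3.12186562e+00 3.40154135e-01 2.86345988e-03] 86.89660097709438 [ 0.47260919 -0.09740259  0.24528347]
[389. 256.] [388. 282.]
```

View pics/w4.png

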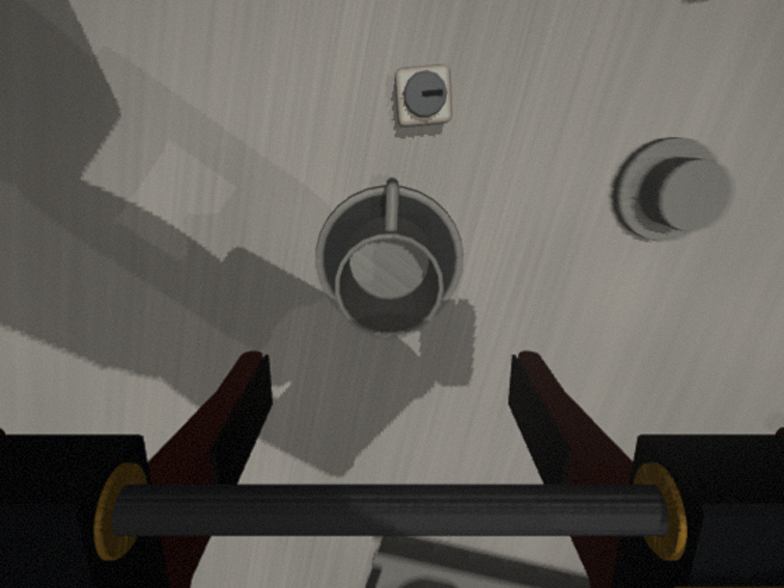

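The mug stands in the saucer: saucer rim centre (389,256) and mug rim centre (388,284) match the predictions for (457,-238). On to the filter.

>>> {"method": "move_arm", "body": {
  "motion": [
    [7, 40, 0, 0, 0, 0, 87],
    [14, 80, 0, 0, 0, 0, 87],
    [21, 120, 0, 0, 0, 0, 87],
    [28, 160, 0, 0, 0, 0, 87],
    [35, 200, 0, 0, 0, 0, 87]
  ]
}}

```text
t: 8.87
ee_pos: [491.8, -36.2, 198.5]
orientation: [-3.123, -0.339, -0.0]
ft_force: [1.1, -0.7, -0.2]
width: 87.1
```

>>> {"method": "move_arm", "body": {
  "motion": [
    [3, 33, 0, 0, 0, 0, 87],
    [3, 33, 0, 0, 0, 0, 87],
    [3, 33, 0, 0, 0, 0, 87]
  ]
}}

```text
t: 9.12
ee_pos: [494.8, -3.4, 198.3]
orientation: [3.122, 0.346, -0.001]
ft_force: [-1.1, -0.9, 0.7]
width: 87.0
```

Run:
```python
from h import *
o=get_obs();print(o["t"],o["ee_pos"],o["width"],o["ft_force"])
im=get_image("wrist");save(im,"w5.png",s=1.4)
x,y,_=o["ee_pos"];print((proj(im,[x,y,52])*1.4).round(),(proj(im,[x,y,10])*1.4).round(),(proj(im,[x+10,y,52])*1.4).round())
for r in mark_of(im,"filter")[:2]:
    v,u=r["location"];print(round(r["p"],2),at_z(im,u,v,0).round())
```

```text
9.1167 [494.83576862  -3.39544051 198.26198827] 87.03957231678685 [-1.10129326 -0.94430065  0.65440576]
[390. 274.] [390. 259.] [405. 277.]
0.61 [498.  -4.   0.]
```

View pics/w5.png

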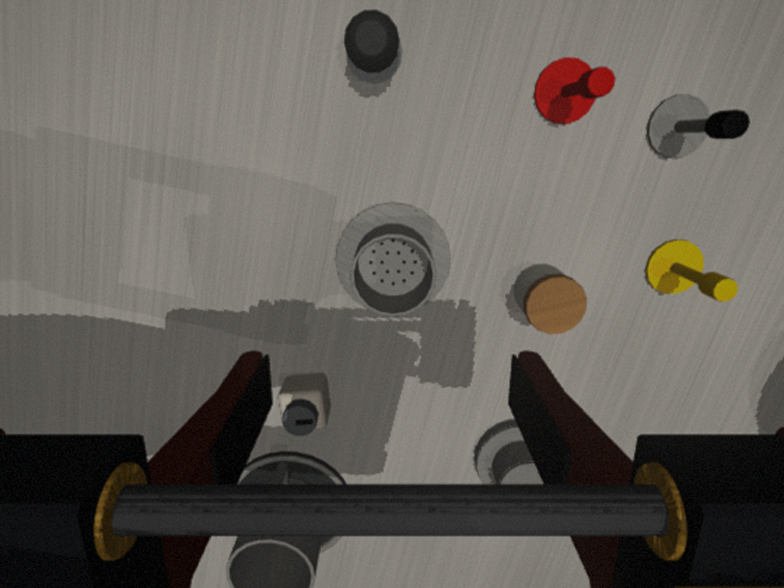

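The filter's rim is centred at (393,273), where (390,274) would be directly under the tool, so it is 2 mm off in x. Descending and gripping the chamber.

>>> {"method": "move_arm", "body": {
  "motion": [
    [2, 0, -40, 0, 0, 0, 87],
    [2, 0, -80, 0, 0, 0, 87],
    [2, 0, -120, 0, 0, 0, 87],
    [2, 0, -160, 0, 0, 0, 87],
    [2, 0, -182, 0, 0, 0, 87]
  ]
}}

```text
t: 9.63
ee_pos: [494.8, -6.6, 13.1]
orientation: [-3.123, -0.336, 0.006]
ft_force: [-1.2, 0.0, 0.4]
width: 87.2
```

>>> {"method": "move_arm", "body": {
  "motion": [
    [0, 0, 0, 0, 0, 0, 87],
    [0, 0, 0, 0, 0, 0, 50],
    [0, 0, 0, 0, 0, 0, 50],
    [0, 0, 0, 0, 0, 0, 50],
    [0, 0, 0, 0, 0, 0, 50]
  ]
}}

```text
t: 10.05
ee_pos: [498.3, -5.2, 18.5]
orientation: [3.123, 0.34, 0.005]
ft_force: [-0.6, -0.7, -0.2]
width: 63.9
```

>>> {"method": "move_arm", "body": {
  "motion": [
    [0, 0, 0, 0, 0, 0, 50],
    [0, 0, 0, 0, 0, 0, 50],
    [0, 0, 0, 0, 0, 0, 50],
    [0, 0, 0, 0, 0, 0, 50]
  ]
}}

```text
t: 10.38
ee_pos: [497.9, -5.0, 18.1]
orientation: [3.123, 0.34, 0.003]
ft_force: [-0.8, -1.5, 9.1]
width: 55.8
```

>>> {"method": "move_arm", "body": {
  "motion": [
    [0, 0, 30, 0, 0, 0, 50],
    [0, 0, 70, 0, 0, 0, 50],
    [0, 0, 110, 0, 0, 0, 50],
    [0, 0, 150, 0, 0, 0, 50],
    [0, 0, 150, 0, 0, 0, 50]
  ]
}}

```text
t: 10.8
ee_pos: [501.4, -4.9, 174.1]
orientation: [3.121, 0.34, 0.02]
ft_force: [1.6, 0.5, -2.0]
width: 56.3
```

Filter held at width 56. Carrying it over the mug.

>>> {"method": "move_arm", "body": {
  "motion": [
    [-7, -40, 0, 0, 0, 0, 50],
    [-14, -80, 0, 0, 0, 0, 50],
    [-21, -120, 0, 0, 0, 0, 50],
    [-28, -160, 0, 0, 0, 0, 50],
    [-35, -200, 0, 0, 0, 0, 50]
  ]
}}

```text
t: 11.22
ee_pos: [461.2, -206.3, 166.9]
orientation: [3.123, 0.342, 0.001]
ft_force: [0.5, 0.1, -1.2]
width: 56.0
```

>>> {"method": "move_arm", "body": {
  "motion": [
    [-5, -35, 0, 0, 0, 0, 50],
    [-5, -35, -20, 0, 0, 0, 50],
    [-5, -35, -45, 0, 0, 0, 50],
    [-5, -35, -65, 0, 0, 0, 50],
    [-5, -35, -65, 0, 0, 0, 50]
  ]
}}

```text
t: 11.63
ee_pos: [454.3, -238.8, 98.5]
orientation: [-3.12, -0.339, 0.008]
ft_force: [-0.8, 0.1, -1.3]
width: 55.9
```

```bash
cat > pair.py <<'E'
from h import *
import sys
def pair(name,P,w=48,h=36):
    A=[]
    for n in("scene","side"):
        im=get_image(n);x,y=proj(im,P).astype(int)
        a=np.array(im["color"])[y-h:y+h,x-w:x+w,::-1];A.append(cv2.resize(a,(400,300),interpolation=cv2.INTER_CUBIC));print(n,x,y)
    cv2.imwrite("pics/"+name,np.hstack(A))
E
python3 - <<'E'
from pair import *
o=get_obs();print(o["t"],o["ee_pos"],o["width"],o["ft_force"])
pair("p2.png",[457,-238,70])
E
```

```text
11.6333 [ 454.33969359 -238.81556772   98.45879515] 55.916146314648394 [-0.83631002  0.14478314 -1.25894762]
scene 263 118
side 305 301
```

View pics/p2.png

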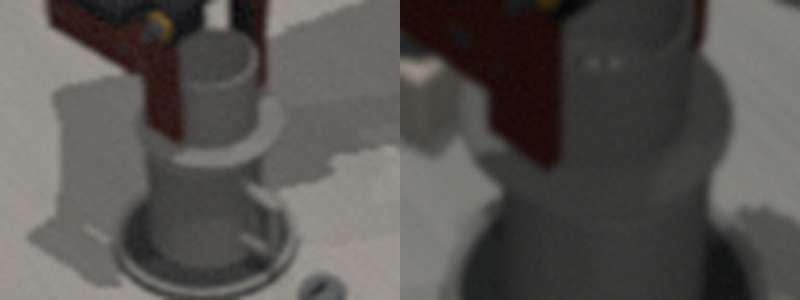

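Both crops show the filter upright and centred over the mug's mouth. Lowering.

>>> {"method": "move_arm", "body": {
  "motion": [
    [0, 0, -5, 0, 0, 0, 50],
    [0, 0, -9, 0, 0, 0, 50],
    [0, 0, -12, 0, 0, 0, 50],
    [0, 0, -14, 0, 0, 0, 50],
    [0, 0, -14, 0, 0, 0, 50]
  ]
}}

```text
t: 12.15
ee_pos: [457.0, -239.8, 87.6]
orientation: [3.123, 0.341, 0.0]
ft_force: [-0.2, 0.4, -2.0]
width: 56.9
```

>>> {"method": "move_arm", "body": {
  "motion": [
    [0, 0, -1, 0, 0, 0, 50],
    [0, 0, -2, 0, 0, 0, 50],
    [0, 0, -2, 0, 0, 0, 50]
  ]
}}

```text
t: 12.4
ee_pos: [457.3, -240.0, 87.1]
orientation: [3.123, 0.34, 0.001]
ft_force: [-3.7, 1.9, 14.4]
width: 56.0
```

Contact comes at the seated height, so I release and rise.

>>> {"method": "move_arm", "body": {
  "motion": [
    [0, 0, 0, 0, 0, 0, 60],
    [0, 0, 0, 0, 0, 0, 75],
    [0, 0, 0, 0, 0, 0, 80],
    [0, 0, 0, 0, 0, 0, 80],
    [0, 0, 0, 0, 0, 0, 80]
  ]
}}

```text
t: 12.82
ee_pos: [457.0, -239.9, 85.6]
orientation: [-3.123, -0.34, 0.0]
ft_force: [-0.6, 0.2, -0.0]
width: 79.5
```

>>> {"method": "move_arm", "body": {
  "motion": [
    [0, 0, 20, 0, 0, 0, 80],
    [0, 0, 50, 0, 0, 0, 80],
    [0, 0, 90, 0, 0, 0, 80],
    [0, 0, 130, 0, 0, 0, 80],
    [0, 0, 160, 0, 0, 0, 80]
  ]
}}

```text
t: 13.23
ee_pos: [457.4, -240.1, 248.6]
orientation: [3.122, 0.34, 0.003]
ft_force: [1.4, -0.3, -0.2]
width: 80.4
```

>>> {"method": "move_arm", "body": {
  "motion": [
    [0, 0, 0, 0, 0, 0, 80],
    [0, 0, 0, 0, 0, 0, 80]
  ]
}}

```text
t: 13.4
ee_pos: [457.9, -240.4, 247.4]
orientation: [3.121, 0.34, 0.005]
ft_force: [-1.2, 0.2, -0.2]
width: 79.9
```

Run:
```python
from h import *
o=get_obs();print(o["t"],o["ee_pos"],o["width"],o["ft_force"])
im=get_image("wrist");save(im,"w6.png",s=1.4)
for z in (7,79,121): print(z,(proj(im,[457,-239,z])*1.4).round())
```

```text
13.4 [ 457.87479879 -240.41183658  247.36146165] 79.8986557962023 [-1.22754111  0.18936277 -0.16943775]
7 [388. 241.]
79 [388. 262.]
121 [388. 279.]
```

View pics/w6.png

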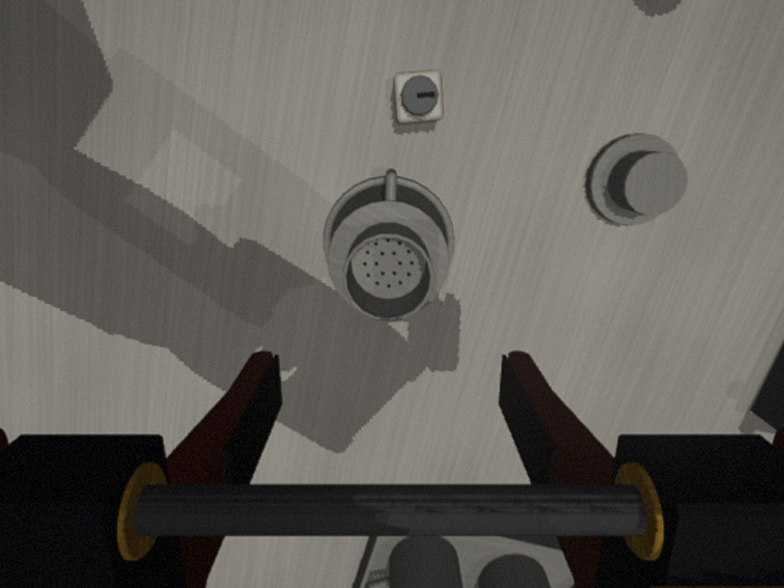

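The filter sits seated: its rim centre (388,277) matches the prediction and the brim is level and concentric. On to the black-knobbed press.

>>> {"method": "move_arm", "body": {
  "motion": [
    [20, 36, 0, 0, 0, 0, 60],
    [40, 72, 0, 0, 0, 0, 50],
    [60, 108, 0, 0, 0, 0, 50],
    [80, 144, 0, 0, 0, 0, 50],
    [100, 180, 0, 0, 0, 0, 50]
  ]
}}

```text
t: 13.87
ee_pos: [556.3, -58.0, 243.2]
orientation: [-3.122, -0.339, 0.006]
ft_force: [0.2, 0.0, 0.2]
width: 51.1
```

>>> {"method": "move_arm", "body": {
  "motion": [
    [20, 37, -10, 0, 0, 0, 50],
    [40, 74, -20, 0, 0, 0, 50],
    [60, 111, -30, 0, 0, 0, 50],
    [80, 148, -45, 0, 0, 0, 50],
    [100, 185, -65, 0, 0, 0, 50]
  ]
}}

```text
t: 14.28
ee_pos: [651.4, 117.2, 183.3]
orientation: [3.123, 0.341, -0.004]
ft_force: [-0.1, -0.5, 0.5]
width: 50.1
```

>>> {"method": "move_arm", "body": {
  "motion": [
    [0, 4, 0, 0, 0, 0, 50],
    [0, 4, 0, 0, 0, 0, 50],
    [0, 4, 0, 0, 0, 0, 50]
  ]
}}

```text
t: 14.53
ee_pos: [650.1, 118.8, 183.6]
orientation: [3.122, 0.342, -0.006]
ft_force: [0.2, -0.5, -0.1]
width: 49.6
```

Run:
```python
from h import *
o=get_obs();print(o["t"],o["ee_pos"],o["width"],o["ft_force"])
im=get_image("wrist");save(im,"w7.png",s=1.4)
x,y,_=o["ee_pos"];print([(proj(im,[x,y,z])*1.4).round() for z in (4,62)],(proj(im,[x+10,y,62])*1.4).round(),(proj(im,[x,y+10,62])*1.4).round())
```

```text
14.5333 [650.14581569 118.82638394 183.64383653] 49.583888060149455 [ 0.24616429 -0.47657929 -0.11064765]
[array([391., 261.]), array([390., 284.])] [407. 288.] [394. 269.]
```

View pics/w7.png

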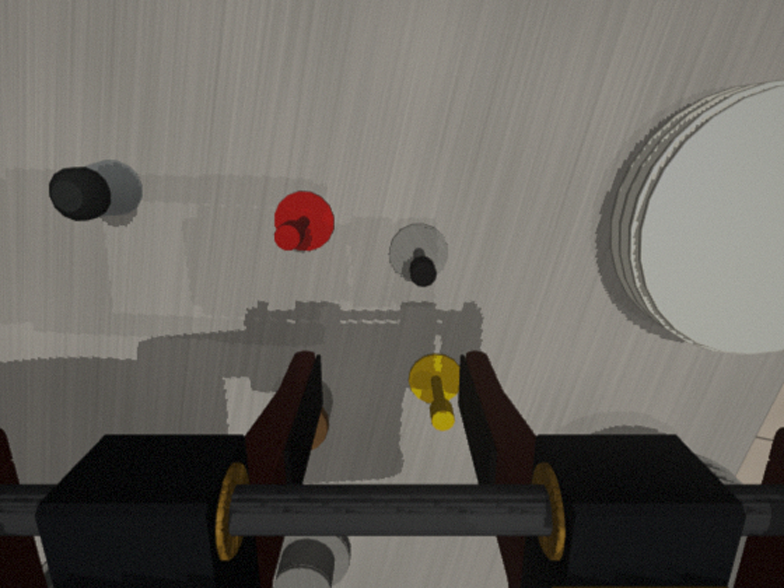

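The press stands at disc (418,249), knob top (424,270), about 17 mm in x and 14 mm in y from the tool. Red (303,222) and yellow (435,380) are clear of it. Shifting over it and refining by its dark knob.

>>> {"method": "move_arm", "body": {
  "motion": [
    [9, 7, 0, 0, 0, 0, 50],
    [17, 14, 0, 0, 0, 0, 50],
    [17, 14, 0, 0, 0, 0, 50],
    [17, 14, 0, 0, 0, 0, 50]
  ]
}}

```text
t: 14.92
ee_pos: [669.3, 132.9, 186.4]
orientation: [-3.123, -0.34, -0.002]
ft_force: [-0.3, 0.0, -0.8]
width: 50.0
```

Run:
```python
from h import *
o=get_obs();print(o["t"],o["ee_pos"],o["orientation"])
im=get_image("wrist");x,y,_=o["ee_pos"]
p=proj(im,[x,y,58]);print("pred",p)
g=np.array(im["color"]).max(2)
n,l,s,c=cv2.connectedComponentsWithStats((g<45).astype(np.uint8))
for i in range(1,n):
    if 40<s[i,4]<900 and np.hypot(*(c[i]-p))<60: print(s[i],c[i],at_z(im,*c[i],58))
for r in mark_of(im,"press")[:3]:
    v,u=r["location"];print(u,v,at_z(im,u,v,0).round(1))
print(at_z(im,*p,58))
```

```text
14.9167 [669.32024194 132.90885578 186.39668287] [-3.12314019e+00 -3.39630548e-01 -1.77731461e-03]
pred [278.0176401  200.92513167]
[266 192  18  22 312] [274.90705128 202.72435897] [667.0565751  130.76955084  58.        ]
198.1 168.3 [587.6 132.6   0. ]
278.2 189.8 [670.5 128.2   0. ]
288.3 278.4 [702.9  32.2   0. ]
[669.32024194 132.90885578  58.        ]
```

>>> {"method": "move_arm", "body": {
  "motion": [
    [-1, -2, -40, 0, 0, 0, 50],
    [-1, -2, -80, 0, 0, 0, 50],
    [-1, -2, -115, 0, 0, 0, 50],
    [-1, -2, -135, 0, 0, 0, 50],
    [-1, -2, -139, 0, 0, 0, 50]
  ]
}}

```text
t: 15.43
ee_pos: [664.2, 130.2, 42.4]
orientation: [3.123, 0.34, -0.012]
ft_force: [-1.3, -0.6, -0.5]
width: 49.9
```

>>> {"method": "move_arm", "body": {
  "motion": [
    [0, 0, 0, 0, 0, 0, 50]
  ]
}}

```text
t: 15.52
ee_pos: [666.4, 130.7, 45.5]
orientation: [3.123, 0.34, -0.005]
ft_force: [0.3, 0.4, 0.8]
width: 49.8
```

>>> {"method": "move_arm", "body": {
  "motion": [
    [0, 0, 0, 0, 0, 0, 50]
  ]
}}

```text
t: 15.6
ee_pos: [668.4, 131.1, 48.1]
orientation: [-3.123, -0.34, -0.002]
ft_force: [0.9, 0.4, 0.7]
width: 50.2
```

>>> {"method": "move_arm", "body": {
  "motion": [
    [0, 0, 0, 0, 0, 0, 50]
  ]
}}

```text
t: 15.68
ee_pos: [669.1, 131.3, 49.1]
orientation: [-3.123, -0.34, -0.005]
ft_force: [-0.0, -0.4, 1.2]
width: 49.9
```

>>> {"method": "move_arm", "body": {
  "motion": [
    [-1, 0, -4, 0, 0, 0, 50],
    [-1, 0, -8, 0, 0, 0, 50],
    [-1, 0, -8, 0, 0, 0, 50],
    [-1, 0, -8, 0, 0, 0, 50],
    [-1, 0, -8, 0, 0, 0, 50]
  ]
}}

```text
t: 16.1
ee_pos: [666.6, 131.1, 39.0]
orientation: [-3.123, -0.34, -0.0]
ft_force: [-0.1, 0.1, -0.3]
width: 49.9
```

>>> {"method": "move_arm", "body": {
  "motion": [
    [0, 0, 0, 0, 0, 0, 30],
    [0, 0, 0, 0, 0, 0, 10],
    [0, 0, 0, 0, 0, 0, 10],
    [0, 0, 0, 0, 0, 0, 10],
    [0, 0, 0, 0, 0, 0, 10]
  ]
}}

```text
t: 16.52
ee_pos: [666.6, 131.1, 38.9]
orientation: [3.123, 0.34, 0.0]
ft_force: [0.1, 0.4, -0.6]
width: 20.1
```

>>> {"method": "move_arm", "body": {
  "motion": [
    [0, 0, 0, 0, 0, 0, 10],
    [0, 0, 0, 0, 0, 0, 10],
    [0, 0, 0, 0, 0, 0, 10],
    [0, 0, 0, 0, 0, 0, 10],
    [0, 0, 0, 0, 0, 0, 10]
  ]
}}

```text
t: 16.93
ee_pos: [666.5, 131.0, 38.8]
orientation: [3.123, 0.34, -0.0]
ft_force: [0.3, -0.3, -1.1]
width: 15.1
```

Grip is on the knob but low (TCP 39 above the bench). I'll regrip 4 mm higher so the fingertips stay above the filter's rim when the press is seated.

>>> {"method": "move_arm", "body": {
  "motion": [
    [0, 0, 0, 0, 0, 0, 25],
    [0, 0, 0, 0, 0, 0, 30],
    [0, 0, 0, 0, 0, 0, 30],
    [0, 0, 4, 0, 0, 0, 30],
    [0, 0, 4, 0, 0, 0, 30]
  ]
}}

```text
t: 17.35
ee_pos: [667.0, 131.2, 43.6]
orientation: [-3.123, -0.34, -0.001]
ft_force: [1.0, -0.2, 0.8]
width: 30.1
```

>>> {"method": "move_arm", "body": {
  "motion": [
    [0, 0, 0, 0, 0, 0, 30],
    [0, 0, 0, 0, 0, 0, 10],
    [0, 0, 0, 0, 0, 0, 10],
    [0, 0, 0, 0, 0, 0, 10],
    [0, 0, 0, 0, 0, 0, 10]
  ]
}}

```text
t: 17.77
ee_pos: [666.5, 131.1, 42.8]
orientation: [3.123, 0.34, -0.0]
ft_force: [0.6, -0.3, -0.3]
width: 15.5
```

>>> {"method": "move_arm", "body": {
  "motion": [
    [0, 0, 0, 0, 0, 0, 10],
    [0, 0, 0, 0, 0, 0, 10],
    [0, 0, 0, 0, 0, 0, 10],
    [0, 0, 0, 0, 0, 0, 10],
    [0, 0, 0, 0, 0, 0, 10]
  ]
}}

```text
t: 18.18
ee_pos: [666.5, 131.1, 42.8]
orientation: [-3.123, -0.34, 0.0]
ft_force: [0.1, 0.2, -0.7]
width: 15.0
```

>>> {"method": "move_arm", "body": {
  "motion": [
    [0, 0, 15, 0, 0, 0, 10],
    [0, 0, 45, 0, 0, 0, 10],
    [0, 0, 80, 0, 0, 0, 10],
    [0, 0, 120, 0, 0, 0, 10],
    [0, 0, 140, 0, 0, 0, 10]
  ]
}}

```text
t: 18.6
ee_pos: [668.5, 131.5, 188.9]
orientation: [-3.123, -0.34, -0.01]
ft_force: [1.0, 0.0, -0.5]
width: 15.2
```

>>> {"method": "move_arm", "body": {
  "motion": [
    [0, 0, 0, 0, 0, 0, 10],
    [0, 0, 0, 0, 0, 0, 10],
    [0, 0, 0, 0, 0, 0, 10],
    [0, 0, 0, 0, 0, 0, 10],
    [0, 0, 0, 0, 0, 0, 10]
  ]
}}

```text
t: 19.02
ee_pos: [665.5, 130.9, 181.1]
orientation: [3.123, 0.34, -0.005]
ft_force: [-0.5, -0.7, 0.3]
width: 15.3
```

Run:
```python
from h import *
o=get_obs();print(o["t"],o["ee_pos"],o["width"],o["ft_force"])
```

```text
19.0167 [665.50508168 130.87408361 181.09995165] 15.257995218609237 [-0.48174566 -0.71308274  0.31694882]
```

>>> {"method": "move_arm", "body": {
  "motion": [
    [-19, -33, 0, 0, 0, 0, 10],
    [-38, -66, 0, 0, 0, 0, 10],
    [-57, -99, 0, 0, 0, 0, 10],
    [-76, -132, 0, 0, 0, 0, 10],
    [-95, -165, 0, 0, 0, 0, 10]
  ]
}}

```text
t: 19.43
ee_pos: [569.8, -35.1, 181.7]
orientation: [-3.123, -0.341, 0.003]
ft_force: [0.2, -1.6, -0.7]
width: 15.1
```

>>> {"method": "move_arm", "body": {
  "motion": [
    [-19, -33, 0, 0, 0, 0, 10],
    [-38, -66, 0, 0, 0, 0, 10],
    [-57, -99, 0, 0, 0, 0, 10],
    [-76, -132, 0, 0, 0, 0, 10],
    [-95, -165, 0, 0, 0, 0, 10]
  ]
}}

```text
t: 19.85
ee_pos: [474.9, -200.0, 181.9]
orientation: [-3.122, -0.34, 0.003]
ft_force: [0.3, -1.4, -1.5]
width: 15.1
```

>>> {"method": "move_arm", "body": {
  "motion": [
    [-19, -39, 0, 0, 0, 0, 10],
    [-19, -39, 0, 0, 0, 0, 10],
    [-19, -39, 0, 0, 0, 0, 10],
    [-19, -39, 0, 0, 0, 0, 10],
    [-19, -39, 0, 0, 0, 0, 10]
  ]
}}

```text
t: 20.27
ee_pos: [457.9, -236.8, 182.4]
orientation: [-3.122, -0.342, 0.001]
ft_force: [0.5, -0.3, -0.6]
width: 15.3
```

Run:
```python
from pair import *
o=get_obs();print(o["t"],o["ee_pos"],o["width"],o["ft_force"])
pair("p3.png",[457,-238,125])
im=get_image("wrist")
for r in mark_of(im,"press")[:1]:
    v,u=r["location"];print(r["p"],u,v,at_z(im,u,v,140).round(1))
```

```text
20.2667 [ 457.92585864 -236.81148839  182.4320031 ] 15.252421126277696 [ 0.45719506 -0.29797555 -0.57352994]
scene 263 98
side 306 270
0.93 282.2 242.8 [ 461.3 -238.6  140. ]
```

View pics/p3.png

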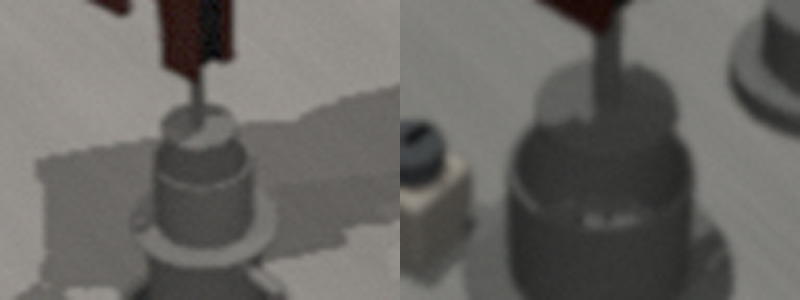

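Both crops show the press upright over the chamber, about 1–2 mm to +x of the centre. Correcting by -2 mm and lowering.

>>> {"method": "move_arm", "body": {
  "motion": [
    [-2, 0, 0, 0, 0, 0, 10],
    [-2, 0, -10, 0, 0, 0, 10],
    [-2, 0, -20, 0, 0, 0, 10],
    [-2, 0, -28, 0, 0, 0, 10],
    [-2, 0, -28, 0, 0, 0, 10]
  ]
}}

```text
t: 20.88
ee_pos: [454.2, -237.2, 152.6]
orientation: [-3.121, -0.34, 0.005]
ft_force: [-0.2, 0.3, -0.2]
width: 14.7
```

>>> {"method": "move_arm", "body": {
  "motion": [
    [0, 0, -8, 0, 0, 0, 10],
    [0, 0, -16, 0, 0, 0, 10],
    [0, 0, -22, 0, 0, 0, 10],
    [0, 0, -25, 0, 0, 0, 10],
    [0, 0, -25, 0, 0, 0, 10]
  ]
}}

```text
t: 21.3
ee_pos: [455.0, -237.7, 128.9]
orientation: [-3.122, -0.34, 0.002]
ft_force: [0.3, 0.3, -0.3]
width: 15.3
```

>>> {"method": "move_arm", "body": {
  "motion": [
    [0, 0, -1, 0, 0, 0, 10],
    [0, 0, -2, 0, 0, 0, 10],
    [0, 0, -3, 0, 0, 0, 10],
    [0, 0, -4, 0, 0, 0, 10],
    [0, 0, -4, 0, 0, 0, 10]
  ]
}}

```text
t: 21.72
ee_pos: [455.6, -237.9, 125.9]
orientation: [3.123, 0.34, 0.0]
ft_force: [-0.9, 0.6, -0.7]
width: 15.0
```

>>> {"method": "move_arm", "body": {
  "motion": [
    [0, 0, -1, 0, 0, 0, 10],
    [0, 0, -1, 0, 0, 0, 10],
    [0, 0, -1, 0, 0, 0, 10]
  ]
}}

```text
t: 21.97
ee_pos: [455.6, -237.9, 124.9]
orientation: [3.123, 0.34, 0.0]
ft_force: [0.4, 0.0, -0.5]
width: 15.0
```

>>> {"method": "move_arm", "body": {
  "motion": [
    [0, 0, -0.7, 0, 0, 0, 10],
    [0, 0, -0.7, 0, 0, 0, 10],
    [0, 0, -0.7, 0, 0, 0, 10]
  ]
}}

```text
t: 22.22
ee_pos: [455.8, -237.9, 124.7]
orientation: [3.123, 0.34, 0.001]
ft_force: [-0.4, 1.6, 4.9]
width: 15.2
```

Contact at the expected floor height (5 N). Letting go and rising.

>>> {"method": "move_arm", "body": {
  "motion": [
    [0, 0, 0, 0, 0, 0, 20],
    [0, 0, 0, 0, 0, 0, 28],
    [0, 0, 0, 0, 0, 0, 28],
    [0, 0, 0, 0, 0, 0, 28],
    [0, 0, 0, 0, 0, 0, 28]
  ]
}}

```text
t: 22.63
ee_pos: [455.5, -237.9, 124.1]
orientation: [-3.123, -0.34, 0.0]
ft_force: [-0.3, 0.3, 0.0]
width: 27.8
```

>>> {"method": "move_arm", "body": {
  "motion": [
    [0, 0, 10, 0, 0, 0, 28],
    [0, 0, 30, 0, 0, 0, 28],
    [0, 0, 60, 0, 0, 0, 50],
    [0, 0, 95, 0, 0, 0, 80],
    [0, 0, 120, 0, 0, 0, 87]
  ]
}}

```text
t: 23.05
ee_pos: [456.0, -238.2, 247.3]
orientation: [3.122, 0.34, 0.003]
ft_force: [0.8, -0.8, -0.3]
width: 44.9
```

>>> {"method": "move_arm", "body": {
  "motion": [
    [0, 0, 0, 0, 0, 0, 87],
    [0, 0, 0, 0, 0, 0, 87],
    [0, 0, 0, 0, 0, 0, 87],
    [0, 0, 0, 0, 0, 0, 87]
  ]
}}

```text
t: 23.38
ee_pos: [454.7, -237.5, 243.0]
orientation: [-3.122, -0.34, 0.003]
ft_force: [-0.6, -0.5, -0.0]
width: 71.4
```

Run:
```python
from h import *
o=get_obs();print(o["t"],o["ee_pos"],o["width"],o["ft_force"])
im=get_image("wrist");save(im,"w8.png",s=1.4)
for z in (7,79,121,144): print(z,(proj(im,[457,-238,z])*1.4).round())
for l,z in(("press",82),("lid",0)):
  for r in mark_of(im,l)[:2]:
    v,u=r["location"];print(l,r["p"],u,v,at_z(im,u,v,z).round(1))
```

```text
23.3833 [ 454.67416276 -237.45477803  242.9909857 ] 71.36544073303664 [-0.62625463 -0.51084415 -0.00426821]
7 [393. 247.]
79 [393. 269.]
121 [393. 286.]
144 [394. 298.]
press 0.82 282.2 192.4 [ 458.2 -237.4   82. ]
lid 0.78 452.8 133.9 [ 636.1 -150.5    0. ]
```

View pics/w8.png

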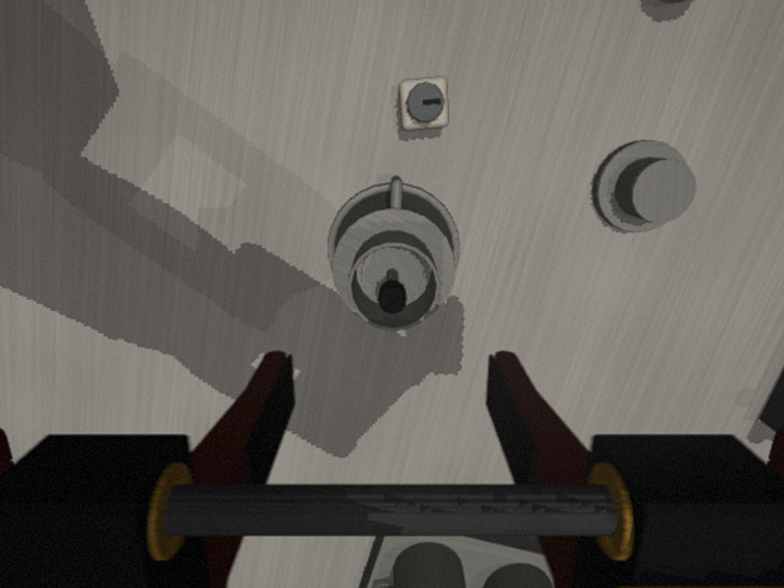

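The press stands upright in the chamber: knob at (392,294), filter rim centred at (395,286) as predicted for (457,-238). Next I move over the lid and measure without viewing.

>>> {"method": "move_arm", "body": {
  "motion": [
    [30, 14, 0, 0, 0, 0, 87],
    [60, 28, 0, 0, 0, 0, 87],
    [90, 42, 0, 0, 0, 0, 87],
    [120, 56, 0, 0, 0, 0, 87],
    [150, 70, 0, 0, 0, 0, 87]
  ]
}}

```text
t: 23.95
ee_pos: [606.5, -167.0, 243.1]
orientation: [-3.123, -0.34, 0.002]
ft_force: [0.1, -0.5, -0.4]
width: 86.9
```

>>> {"method": "move_arm", "body": {
  "motion": [
    [30, 17, -15, 0, 0, 0, 87],
    [32, 17, -45, 0, 0, 0, 87],
    [32, 17, -45, 0, 0, 0, 87],
    [32, 17, -45, 0, 0, 0, 87],
    [32, 17, -45, 0, 0, 0, 87]
  ]
}}

```text
t: 24.37
ee_pos: [636.9, -151.3, 199.3]
orientation: [-3.123, -0.339, 0.002]
ft_force: [0.2, 0.4, 0.4]
width: 86.8
```

>>> {"method": "move_arm", "body": {
  "motion": [
    [0, 0, 0, 0, 0, 0, 87],
    [0, 0, 0, 0, 0, 0, 87],
    [0, 0, 0, 0, 0, 0, 87],
    [0, 0, 0, 0, 0, 0, 87]
  ]
}}

```text
t: 24.7
ee_pos: [637.7, -151.4, 200.3]
orientation: [3.123, 0.339, 0.002]
ft_force: [0.0, 0.2, 0.0]
width: 87.4
```

Run:
```python
from h import *
o=get_obs();print(o["t"],o["ee_pos"],o["width"])
im=get_image("wrist");x,y,_=o["ee_pos"];cv2.imwrite("pics/raw9.png",np.array(im["color"])[:,:,::-1])
for r in mark_of(im,"lid")[:2]:
    v,u=r["location"];print(r["p"],u,v,at_z(im,u,v,0).round(1))
for r in recognise(im,"lid")[:2]: print(r)
p=proj(im,[x,y,43]);e=proj(im,[x+23,y,43]);R=np.hypot(*(e-p));print("pred",p,"R",R)
g=cv2.medianBlur(cv2.cvtColor(np.array(im["color"]),cv2.COLOR_RGB2GRAY),3)
for z,rr in((43,23),(12,35.5)):
    p=proj(im,[x,y,z]);R=np.hypot(*(proj(im,[x+rr,y,z])-p))
    c=cv2.HoughCircles(g,cv2.HOUGH_GRADIENT_ALT,1,5,param1=100,param2=0.6,minRadius=int(R*.9),maxRadius=int(R*1.1)+1)
    if c is not None:
        for q in c[0][:5]: print(z,R,q,at_z(im,q[0],q[1],z).round(1))
```

```text
24.7 [ 637.65917196 -151.3954951   200.28954037] 87.3624806989534
0.63 279.0 177.3 [ 637.5 -146.4    0. ]
{'bbox': [278.6, 179.6, 72.2, 64.1], 'p': 0.89}
pred [278.07448565 192.26425912] R 24.471361501952615
43 24.471361501952615 [280.       189.        24.741795] [ 638.7 -147.9   43. ]
43 24.471361501952615 [285.        11.        25.650883] [611.  -3.  43.]
12 34.61111519993402 [280.      180.       34.58768] [ 638.5 -146.4   12. ]
12 34.61111519993402 [505.      133.       35.10148] [842.6 -53.9  12. ]
12 34.61111519993402 [ 23.      282.       34.75574] [ 383.9 -320.8   12. ]
12 34.61111519993402 [272.     195.      34.5601] [ 633.9 -163.5   12. ]
12 34.61111519993402 [ 50.       259.        34.790165] [ 412.7 -285.7   12. ]
```

The lid is at about (638.5,-147.5) by circle fit and mark. Lowering onto its crown.

>>> {"method": "move_arm", "body": {
  "motion": [
    [1, 4, -40, 0, 0, 0, 87],
    [1, 4, -80, 0, 0, 0, 87],
    [1, 4, -120, 0, 0, 0, 87],
    [1, 4, -155, 0, 0, 0, 87],
    [1, 4, -170, 0, 0, 0, 87]
  ]
}}

```text
t: 25.27
ee_pos: [635.5, -146.2, 24.5]
orientation: [-3.121, -0.34, 0.01]
ft_force: [-1.1, -0.8, 0.1]
width: 86.7
```

>>> {"method": "move_arm", "body": {
  "motion": [
    [0, 0, -5, 0, 0, 0, 87],
    [0, 0, -10, 0, 0, 0, 87],
    [0, 0, -12, 0, 0, 0, 87],
    [0, 0, -12, 0, 0, 0, 87],
    [0, 0, -12, 0, 0, 0, 87]
  ]
}}

```text
t: 25.68
ee_pos: [639.9, -147.2, 19.1]
orientation: [3.122, 0.34, 0.004]
ft_force: [0.3, 0.3, 0.5]
width: 87.1
```

>>> {"method": "move_arm", "body": {
  "motion": [
    [0, 0, 0, 0, 0, 0, 60],
    [0, 0, 0, 0, 0, 0, 40],
    [0, 0, 0, 0, 0, 0, 40],
    [0, 0, 0, 0, 0, 0, 40],
    [0, 0, 0, 0, 0, 0, 40]
  ]
}}

```text
t: 26.1
ee_pos: [638.6, -146.9, 17.4]
orientation: [3.123, 0.34, 0.0]
ft_force: [-0.0, -0.5, -0.5]
width: 56.7
```

>>> {"method": "move_arm", "body": {
  "motion": [
    [0, 0, 0, 0, 0, 0, 40],
    [0, 0, 0, 0, 0, 0, 40],
    [0, 0, 0, 0, 0, 0, 40],
    [0, 0, 0, 0, 0, 0, 40],
    [0, 0, 0, 0, 0, 0, 40]
  ]
}}

```text
t: 26.52
ee_pos: [638.4, -146.9, 17.1]
orientation: [-3.123, -0.34, 0.0]
ft_force: [-1.9, -0.5, 2.7]
width: 45.4
```

>>> {"method": "move_arm", "body": {
  "motion": [
    [0, 0, 0, 0, 0, 0, 40],
    [0, 0, 0, 0, 0, 0, 40],
    [0, 0, 0, 0, 0, 0, 40]
  ]
}}

```text
t: 26.77
ee_pos: [638.4, -146.9, 17.1]
orientation: [-3.123, -0.34, 0.0]
ft_force: [-1.3, 0.0, 1.7]
width: 45.2
```

>>> {"method": "move_arm", "body": {
  "motion": [
    [0, 0, 20, 0, 0, 0, 40],
    [0, 0, 55, 0, 0, 0, 40],
    [0, 0, 95, 0, 0, 0, 40],
    [0, 0, 130, 0, 0, 0, 40],
    [0, 0, 170, 0, 0, 0, 40]
  ]
}}

```text
t: 27.18
ee_pos: [637.9, -146.7, 187.9]
orientation: [-3.123, -0.34, 0.002]
ft_force: [0.1, 0.1, -1.2]
width: 45.2
```

>>> {"method": "move_arm", "body": {
  "motion": [
    [0, 0, 0, 0, 0, 0, 40],
    [-33, -17, 0, 0, 0, 0, 40],
    [-66, -34, 0, 0, 0, 0, 40],
    [-99, -50, 0, 0, 0, 0, 40],
    [-130, -65, 0, 0, 0, 0, 40]
  ]
}}

```text
t: 27.6
ee_pos: [506.9, -212.2, 186.9]
orientation: [3.123, 0.341, 0.0]
ft_force: [0.2, -0.8, -0.5]
width: 45.7
```

>>> {"method": "move_arm", "body": {
  "motion": [
    [-30, -16, 0, 0, 0, 0, 40],
    [-51, -26, 0, 0, 0, 0, 40],
    [-51, -26, 0, 0, 0, 0, 40],
    [-51, -26, 0, 0, 0, 0, 40],
    [-51, -26, 0, 0, 0, 0, 40]
  ]
}}

```text
t: 28.02
ee_pos: [458.5, -238.1, 187.4]
orientation: [3.123, 0.339, 0.002]
ft_force: [0.7, -0.8, -1.1]
width: 44.6
```

>>> {"method": "move_arm", "body": {
  "motion": [
    [0, 0, 0, 0, 0, 0, 40],
    [0, 0, 0, 0, 0, 0, 40],
    [0, 0, -10, 0, 0, 0, 40],
    [0, 0, -18, 0, 0, 0, 40],
    [0, 0, -18, 0, 0, 0, 40]
  ]
}}

```text
t: 28.43
ee_pos: [456.7, -237.0, 167.0]
orientation: [-3.121, -0.341, 0.004]
ft_force: [-0.9, -0.4, -1.1]
width: 45.4
```

>>> {"method": "move_arm", "body": {
  "motion": [
    [0, 0, 0, 0, 0, 0, 40],
    [0, 0, 0, 0, 0, 0, 40],
    [0, 0, 0, 0, 0, 0, 40]
  ]
}}

```text
t: 28.68
ee_pos: [457.7, -238.0, 169.2]
orientation: [3.123, 0.34, 0.0]
ft_force: [-0.3, -0.1, -0.4]
width: 45.4
```

Run:
```python
from pair import *
o=get_obs();print(o["t"],o["ee_pos"],o["width"],o["ft_force"])
pair("p4.png",[457,-238,125],56,42)
```

```text
28.6833 [ 457.67143144 -237.95556219  169.20039189] 45.4370241523711 [-0.31906249 -0.08758795 -0.35437583]
scene 263 98
side 306 270
```

View pics/p4.png

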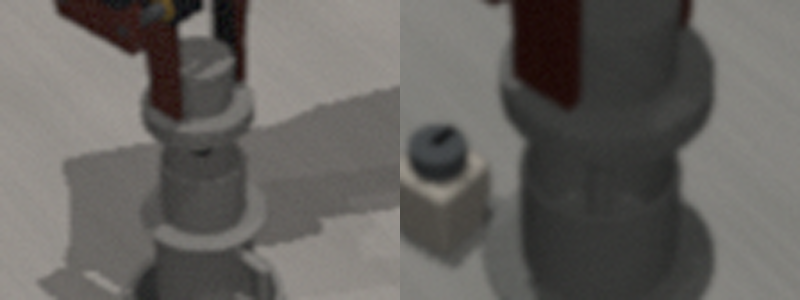

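Both crops show the lid level above the press and filter, about 1 mm toward (+x,-y). Correcting by (-1,+1) and lowering.

>>> {"method": "move_arm", "body": {
  "motion": [
    [-1, 1, -8, 0, 0, 0, 40],
    [-1, 1, -18, 0, 0, 0, 40],
    [-1, 1, -26, 0, 0, 0, 40],
    [-1, 1, -28, 0, 0, 0, 40],
    [-1, 1, -28, 0, 0, 0, 40]
  ]
}}

```text
t: 29.2
ee_pos: [455.8, -236.5, 139.9]
orientation: [-3.122, -0.34, 0.003]
ft_force: [-0.2, -0.0, 0.1]
width: 45.1
```

>>> {"method": "move_arm", "body": {
  "motion": [
    [0, 0, -3, 0, 0, 0, 40],
    [0, 0, -6, 0, 0, 0, 40],
    [0, 0, -9, 0, 0, 0, 40],
    [0, 0, -11, 0, 0, 0, 40],
    [0, 0, -11, 0, 0, 0, 40]
  ]
}}

```text
t: 29.62
ee_pos: [456.4, -236.8, 129.8]
orientation: [-3.123, -0.34, 0.001]
ft_force: [0.6, 0.8, -0.2]
width: 45.5
```

>>> {"method": "move_arm", "body": {
  "motion": [
    [0, 0, -1, 0, 0, 0, 40],
    [0, 0, -1.5, 0, 0, 0, 40],
    [0, 0, -1.5, 0, 0, 0, 40],
    [0, 0, -1.5, 0, 0, 0, 40]
  ]
}}

```text
t: 29.95
ee_pos: [456.6, -236.9, 128.7]
orientation: [3.123, 0.34, 0.0]
ft_force: [1.1, 0.7, -0.8]
width: 45.3
```

>>> {"method": "move_arm", "body": {
  "motion": [
    [0, 0, -0.8, 0, 0, 0, 40],
    [0, 0, -0.8, 0, 0, 0, 40],
    [0, 0, -0.8, 0, 0, 0, 40]
  ]
}}

```text
t: 30.2
ee_pos: [456.7, -237.0, 128.1]
orientation: [3.123, 0.34, 0.0]
ft_force: [0.2, 0.8, 0.6]
width: 45.6
```

>>> {"method": "move_arm", "body": {
  "motion": [
    [0, 0, -0.5, 0, 0, 0, 40],
    [0, 0, -0.5, 0, 0, 0, 40],
    [0, 0, -0.5, 0, 0, 0, 40]
  ]
}}

```text
t: 30.45
ee_pos: [456.7, -237.0, 128.1]
orientation: [3.123, 0.34, 0.001]
ft_force: [-1.7, 0.8, 8.4]
width: 45.4
```

Contact comes at the seated height, 128.1 as expected. Releasing, rising and checking.

>>> {"method": "move_arm", "body": {
  "motion": [
    [0, 0, 0, 0, 0, 0, 52],
    [0, 0, 0, 0, 0, 0, 65],
    [0, 0, 0, 0, 0, 0, 75],
    [0, 0, 0, 0, 0, 0, 75],
    [0, 0, 0, 0, 0, 0, 75]
  ]
}}

```text
t: 30.87
ee_pos: [456.5, -236.9, 127.2]
orientation: [-3.123, -0.34, 0.0]
ft_force: [-0.2, 0.9, -0.1]
width: 73.7
```

>>> {"method": "move_arm", "body": {
  "motion": [
    [0, 0, 0, 0, 0, 0, 75],
    [0, 0, 20, 0, 0, 0, 75],
    [0, 0, 55, 0, 0, 0, 75],
    [0, 0, 90, 0, 0, 0, 75],
    [0, 0, 125, 0, 0, 0, 75]
  ]
}}

```text
t: 31.28
ee_pos: [456.1, -236.7, 253.5]
orientation: [-3.122, -0.34, 0.002]
ft_force: [0.4, -1.1, 0.0]
width: 74.8
```

>>> {"method": "move_arm", "body": {
  "motion": [
    [0, 0, 0, 0, 0, 0, 75],
    [0, 40, 0, 0, 0, 0, 75],
    [0, 80, 0, 0, 0, 0, 75],
    [0, 80, 0, 0, 0, 0, 75],
    [0, 80, 0, 0, 0, 0, 75]
  ]
}}

```text
t: 31.7
ee_pos: [456.3, -155.5, 252.2]
orientation: [3.123, 0.345, -0.0]
ft_force: [-0.1, -0.8, -0.5]
width: 74.8
```

Run:
```python
from pair import *
o=get_obs();print(o["t"],o["ee_pos"],o["width"],o["ft_force"])
pair("p5.png",[457,-238,90],60,45)
s=get_image("scene")
for l in("sugar_jar","salt_shaker","timer"):
    r=mark_of(s,l)[0];v,u=r["location"];print(l,at_z(s,u,v,0).round())
```

```text
31.7 [ 456.34357179 -155.49118718  252.15534421] 74.7866384427302 [-0.12791963 -0.75614145 -0.46791185]
scene 263 111
side 305 290
sugar_jar [609.   0.   0.]
salt_shaker [457. 130.   0.]
timer [ 447. -133.    0.]
```

View pics/p5.png

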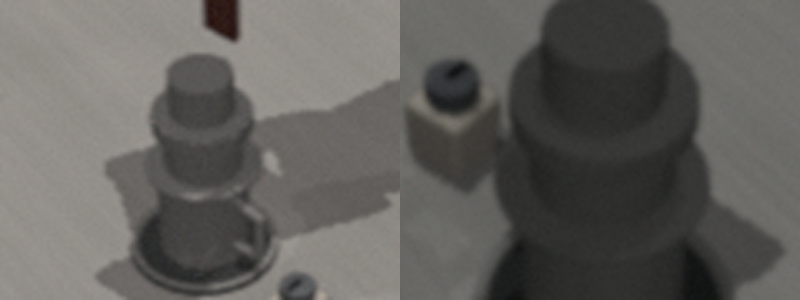

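The stack stands upright, level and concentric in both views, with the lid down on the filter, the gripper clear and the bystanders in place. Handing in.

```bash
python3 -c "from workcell import close_job; print(close_job())"
```

```text
the job is handed in; nothing more can be done
None
```

I stood the mug in the saucer, seated the filter on it, set the black-knobbed press on the chamber floor, and put the lid on, in that order. Each piece was released before I took the next. The job was handed in at about 32 s; no verdict was reported.

**Last checks:**
- **Heights:** the filter, press and lid each met resistance at their computed seated height, to within about 1 mm.
- **Stack:** both fixed cameras show it upright and concentric, with the gripper well clear. Individual wrist and fixed-camera position estimates differed by up to about 3 mm, inside the tolerances.
- **Saucer centre:** my estimates disagreed more here, with the side camera about 15 mm off in y. I used the wrist and scene values; the wrist picture after placing showed the mug concentric with the saucer.
- **Bystanders:** the sugar jar and salt shaker marks are within about 4 mm of the start. The timer's mark reads about 12 mm off, though nothing touched it and it looks undisturbed, so I take that as network scatter.

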